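# Spring check of a mirror tilt mount

## Robot

A 6-joint arm with a two-finger parallel gripper is mounted at the origin on a cart in front of the work surface, level with it; the furniture and walls round the work are solid. World frame = base frame: x ahead of the robot, y to its left, z up, the work surface at z = 0. Lengths are in m, angles in rad, forces in N, time in s.
With the tool pointing down it reaches from about 0.3 to 0.85 m from the base axis. Payload 4.2 kg.
Tool frame: the origin (TCP) lies between the finger pads; the fingertips stand 22 mm ahead of it and the grasp point (between the pads) lies 3 mm ahead of it (tip_extent is the distance from the TCP to the fingertips, in m); y points along the fingers, x is the direction in which the jaws open and shut, and the axes are right-handed (so a half turn about y gives the same grasp; the last joint's range is limited). The gripper opens to 91 mm and grips with 3 to 60 N. Pads are 32 mm wide; open, the fingers measure 118 mm over their backs; the gripper's body (76 mm by 178 mm) begins 60 mm behind the grasp point.
Start: joints at [-1.337, 0.32, 1.565, -0, 1.257, -0.02], TCP at [0.144, -0.557, 0.196] pointing down, gripper open.
Joint ranges: [-3.11, 3.11], [-0.84, 2.01], [0.21, 2.61], [-1.34, 4.49], [0.05, 2.63], [-2.56, 2.56]. Speed limits (rad/s): [2.57, 2.57, 3.14, 3.14, 3.14, 3.14].

## Interface

Orientations are given as a 3x3 rotation matrix whose columns are the frame's x, y, z axes.
In Python, from bench import * gives the robot as it stands. The module is installed in compiled form; this text tells all that it offers.
- The arm moves only by the tool play_rows, never from a script. Its argument "increments" is text: rows parted by semicolons, each of 7 numbers parted by spaces: the shift along the tool's x, y, z scaled (see below), then the turn, a rotation vector about the tool's x, y, z scaled (see below), then the closure, from 0 (fully open) to 1 (shut). In form: dx dy dz wx wy wz grip; .... A call has 1 to 20 rows; each row is the pose to reach, as a shift and turn from the pose commanded when the call began, along the tool's axes at that moment; what a row does not reach only later rows make up. The controller multiplies each number of a shift by 150 mm and each number of a turn by 60 degrees. A row lasts 1/10 s, in which the tool goes at most 50 mm and 8.59 degrees, less where a joint would pass 70% of its speed; a pose out of reach is approached as far as the arm can. A call with a number of a shift or a turn outside -1 to 1 is refused whole. A call with a gripper value outside its range is refused whole. The fingers move at their own pace and stop on an object; the grip force is fixed at half the most. Time passes only in rows, so rows that repeat a pose let the fingers close. It gives the time, the measured TCP pose, the force and the opening at its end, in the units of the state.
- state(): the state, without advancing time (a new reading comes with each control period).
- camera(name): name is "scene" or "side" or "wrist"; returns the picture (384x512x3 uint8, red, green, blue); there is no depth.
- camera_model(name): a dict with "K" (3x3 intrinsics, pixels), "eye" and "attitude" of the camera in the world; the wrist camera has in their place "hand_eye" (4x4, takes a point from camera to tool coordinates, whose origin is the TCP and whose axes are the tool frame's). Camera axes: x right, y up, looking along -z (the intrinsics and any distortion apply to the point x, -y, -z); pixel columns grow to the right and rows downward; lengths in m; the calibration is good to about 2 mm. A picture is of the moment at which its call begins: read the wrist's pose just before it. camera_model takes no time and is no camera call.
- finish_job(): hands the job in, once; it reports no verdict.
The state is a dict: "time_s": time; "joint_positions": joint angles; "dq": joint speeds; "joint_efforts": joint torques, N m; "tool_pos": TCP position; "tcp_rot": TCP orientation; "ft_force": force on the tool from outside, world axes, zero at the start; "moment": the same for the moment, N m; "gripper_width": opening from 0.0 (shut) to 1.0 (fully open).
Only numpy, scipy, OpenCV 4.12 (cv2) and the standard library are available. Lean on these libraries where they do the work, as an engineer would, in place of code of your own. Each camera call takes 0.05 s, during which the arm holds its last target.

## Task

Check the springs of the mirror mount: with closed fingertips press down the corner with the round pad until its pointer is level with the pointed index clip on its scale, hold it there for a second, and let it spring back up; then do the same with the corner with the square pad. Press one corner at a time and never well past the mark, do not touch the mirror, and do not grasp, lift or shift the mount, its index clips or the things around it.

Things in the scene. Friction and masses are not known exactly. Their poses are not given: they have to be found in the camera images.
- mount: Tilt mount, loose, 0.9 kg: steel base 130 (x) x 236 (y) x 12 mm, origin under its centre, -x its front, +y its left. Above, an aluminium tilt plate 116 x 128 x 8 mm, top at 60 mm, on a ball pivot at the rear (45 mm behind the origin) and a spring under each front corner. Beside each front corner an upright scale 32 mm wide, 71 mm high, starts 33 mm sideways from the pad centre.
- mirror: Round mirror in a dark cell, 48 mm across, 5 mm thick, fixed flat on the middle of the tilt plate; origin at the centre of its underside. Not to be touched.
- round_corner (a joint): Tilt of the plate at the round pad's corner, rad: 0 = up, home; grows as it is pressed, hard stop 0.235. The pad sinks about 86 mm x this angle, the pointer tip 122 mm x this angle. Pressing one corner leaves the other up. The spring needs about 3 N to start, 8 N at 13 mm of pad travel; let go, it springs back home.
- round_pad (a point): Centre of the top face of the round pad (a round black pad, 24 mm across and 8 mm tall) on the front left (+y) corner of the tilt plate; 68 mm above the table when up. It goes down with the corner.
- round_pointer (a point): Tip of the dark pointer that sticks out sideways from the tilt plate beside the round pad, in front of the scale; 56 mm above the table when up. It goes down 1.42 mm for each mm of the pad.
- round_mark (a point): The mark: tip of the pointed black index clip on the outer edge of the scale beside the round pad, 38 to 46 mm above the table (varies; 10 to 18 mm below the resting pointer). It faces the pointer with a 3 mm gap sideways; the pointer is on the mark when both tips are at one height.
- square_corner (a joint): Tilt of the plate at the square pad's corner, rad: 0 = up, home; grows as it is pressed, hard stop 0.235. The pad sinks about 86 mm x this angle, the pointer tip 122 mm x this angle. Pressing one corner leaves the other up. The spring needs about 3 N to start, 8 N at 13 mm of pad travel; let go, it springs back home.
- square_pad (a point): Centre of the top face of the square pad (a square black pad, 22 x 22 mm and 8 mm tall) on the front right (-y) corner of the tilt plate; 68 mm above the table when up. It goes down with the corner.
- square_pointer (a point): Tip of the dark pointer that sticks out sideways from the tilt plate beside the square pad, in front of the scale; 56 mm above the table when up. It goes down 1.42 mm for each mm of the pad.
- square_mark (a point): The mark: tip of the pointed black index clip on the outer edge of the scale beside the square pad, 38 to 46 mm above the table (varies; 10 to 18 mm below the resting pointer). It faces the pointer with a 3 mm gap sideways; the pointer is on the mark when both tips are at one height.
- filter_ring_1: Bystander: light grey knurled optical filter ring, 36 mm across, 12 mm tall, lying left of the mount. Origin at the centre of its underside.
- lens_cap: Bystander: black rubber lens cap, 37 mm across, 12 mm tall, lying right of the mount. Origin at the centre of its underside.
- weight_0: Bystander: brass check weight, 24 mm across, 22 mm tall, in front of the mount. Origin at the centre of its underside.
- vial_3: Bystander: small glass vial with white cap, 23 mm across, 56 mm tall, standing behind the mount. Origin at the centre of its underside.
- petri_c: Bystander: small petri dish, 34 mm across, 11 mm tall, in front of the mount. Origin at the centre of its underside.
- petri_a: Bystander: petri dish, 60 mm across, 14 mm tall, lying on the right of the work area. Origin at the centre of its underside.

How it is judged:
On the way, in this order (a step that is already met when the one before it is completed fails the run):
1. the round corner is held with its pointer level with its mark (within 2.5 mm), the square corner up (z of round_pointer in the frame of round_mark between -0.0025 and 0.0025 m and value of joint square_corner below 0.05 rad), for 0.5 s.
2. the round corner is let go and both corners are up (value of joint each of round_corner, square_corner below 0.025 rad), for 0.2 s.
3. the square corner is held with its pointer level with its mark (within 2.5 mm), the round corner up (z of square_pointer in the frame of square_mark between -0.0025 and 0.0025 m and value of joint round_corner below 0.05 rad), for 0.5 s.
4. the square corner is let go and both corners are up (all of step 2), for 0.2 s.
At the end, for the whole second after the job is handed in: Both corners have sprung back home (joint values under 0.02 rad); the mount stands where it was (within 6 mm, level within 0.05 rad) and still, the index clips are within 6 mm and the bystanders within 15 mm of where they were (value of joint each of round_corner, square_corner below 0.02 rad and distance of each of mount, round_mark, square_mark from where it was at the start of the episode below 0.006 m and angle between mount's own z axis and vertical below 0.05 rad and linear speed of mount below 0.02 m/s and distance of each of filter_ring_1, lens_cap, weight_0, vial_3, petri_c, petri_a from where it was at the start of the episode below 0.015 m); the robot touches nothing.
It fails at once if a corner was pressed well past its mark (pointer more than 6 mm below it) (z of round_pointer in the frame of round_mark below -0.006 m or z of square_pointer in the frame of square_mark below -0.006 m).
It fails at once if the mirror was touched (contact force between mirror and anything else above 0.5 N).
It fails at once if the mount was lifted, tipped or pushed out of place (more than 6 mm or 0.1 rad) (distance of mount from where it was at the start of the episode above 0.006 m or angle between mount's own z axis and vertical above 0.1 rad).
It fails at once if an index clip was shifted (more than 6 mm with the mount) (distance of any of round_mark, square_mark from where it was at the start of the episode above 0.006 m).
It fails at once if a bystander was moved by more than 15 mm, lifted or knocked over (distance of any of filter_ring_1, lens_cap, weight_0, vial_3, petri_c, petri_a from where it was at the start of the episode above 0.015 m or angle between any of filter_ring_1, lens_cap, weight_0, vial_3, petri_c, petri_a's own z axis and vertical above 0.3 rad).
It also fails if it takes over 51 s, if anything falls off the work surface, if the arm or the gripper's body presses on something with over 40 N, if the wrist force passes 120 N, or if a joint passes its speed limit or range.

## Working session

There is one attempt and no reset: what is moved stays moved. The work goes in short steps, Python scripts to look and compute and a tool call to move; the robot and the scene stay as the last step left them, time stands still between calls to the robot, and variables do not carry over. Pictures are saved under pics/ and viewed, and the job is handed in when it is done.

Besides the shell and the picture viewer there is one more tool, called as name(argument=value, ...) on one line, values as JSON. play_rows: Moves the arm, as the interface text tells. Its arguments: {"type":"object","properties":{"increments":{"type":"string"}},"required":["increments"]}

```bash
mkdir -p pics
python3 - <<'E'
from bench import *
import cv2
s=state();print(s)
for n in ["scene","side","wrist"]:
    print(n,camera_model(n)); cv2.imwrite(f"pics/{n}0.png",camera(n)[:,:,::-1])
E
```

```text
{'time_s': 0.0, 'joint_positions': array([-1.33705039e+00,  3.20294155e-01,  1.56566476e+00, -3.03930100e-06,
        1.25739260e+00, -2.00058862e-02]), 'dq': array([ 0.00102766, -0.00085823, -0.00014586,  0.00212047,  0.00093489,
       -0.00051549]), 'joint_efforts': array([-9.27402034e-04, -4.12461054e+01, -2.31967092e+01,  7.25116907e-02,
        4.57060256e-02, -1.46887792e-04]), 'tool_pos': array([ 0.14421991, -0.55607102,  0.19522455]), 'tcp_rot': array([[ 2.51037945e-01, -4.10204513e-04,  9.67977160e-01],
       [-9.67975649e-01,  1.71035531e-03,  2.51038278e-01],
       [-1.75856191e-03, -9.99998453e-01,  3.22961022e-05]]), 'ft_force': array([-0.24066599,  0.25917068,  0.32898922]), 'moment': array([-0.01699318,  0.04748993, -0.0011704 ]), 'gripper_width': 0.9965749563921195}
scene {'K': array([[443.8414737 ,   0.        , 259.38131853],
       [  0.        , 443.8414737 , 189.29267709],
       [  0.        ,   0.        ,   1.        ]]), 'eye': array([-0.15847245, -0.35897792,  0.68363276]), 'attitude': array([[ 0.49119756,  0.53597607, -0.68662552],
       [-0.87085633,  
[... 275 characters left out ...]
90991,  0.459464  ]), 'attitude': array([[ 0.99991384,  0.01167211, -0.00600578],
       [-0.01058567,  0.44646069, -0.89474063],
       [-0.00776217,  0.89472712,  0.44654578]])}
wrist {'K': array([[340.71343866,   0.        , 251.98376803],
       [  0.        , 340.71343866, 195.62007065],
       [  0.        ,   0.        ,   1.        ]]), 'hand_eye': array([[ 9.99999510e-01,  9.54645871e-04,  2.63177924e-04,
         6.17159077e-04],
       [-8.19972412e-06,  2.73740454e-01, -9.61803599e-01,
        -1.88409221e-01],
       [-9.90224280e-04,  9.61803126e-01,  2.73740328e-01,
         7.61947589e-02],
       [ 0.00000000e+00,  0.00000000e+00,  0.00000000e+00,
         1.00000000e+00]])}
```

View pictures.

View pics/scene0.png

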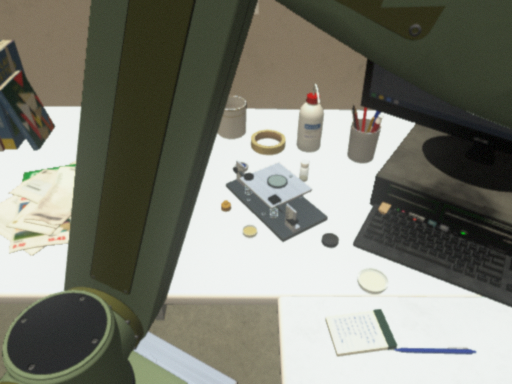

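View pics/side0.png

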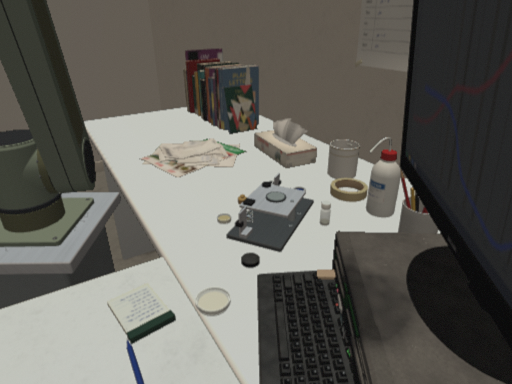

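View pics/wrist0.png

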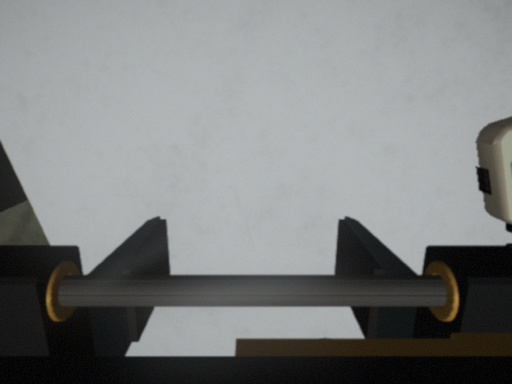

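Run:
```python
import cv2
a=cv2.imread("pics/scene0.png")[150:245,215:335];cv2.imwrite("pics/scene0z.png",cv2.resize(a,None,fx=6,fy=6,interpolation=cv2.INTER_CUBIC))
a=cv2.imread("pics/side0.png")[165:255,225:335];cv2.imwrite("pics/side0z.png",cv2.resize(a,None,fx=6,fy=6,interpolation=cv2.INTER_CUBIC))
```

```text
(no output)
```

View pics/scene0z.png

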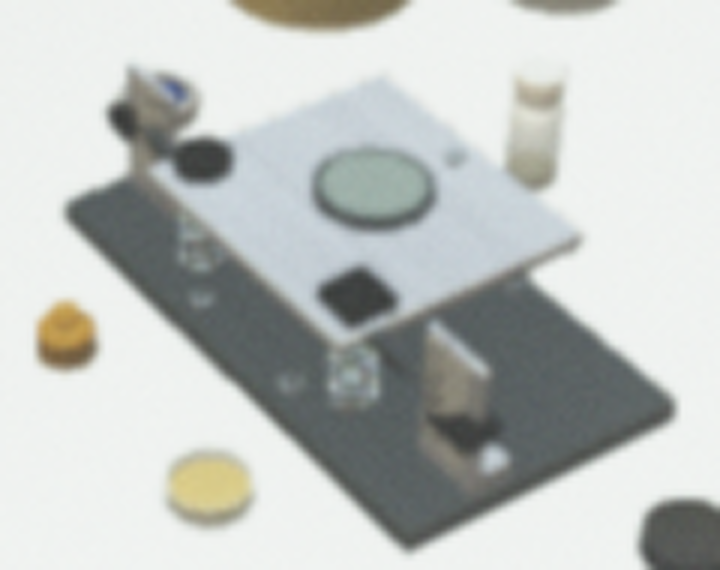

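View pics/side0z.png

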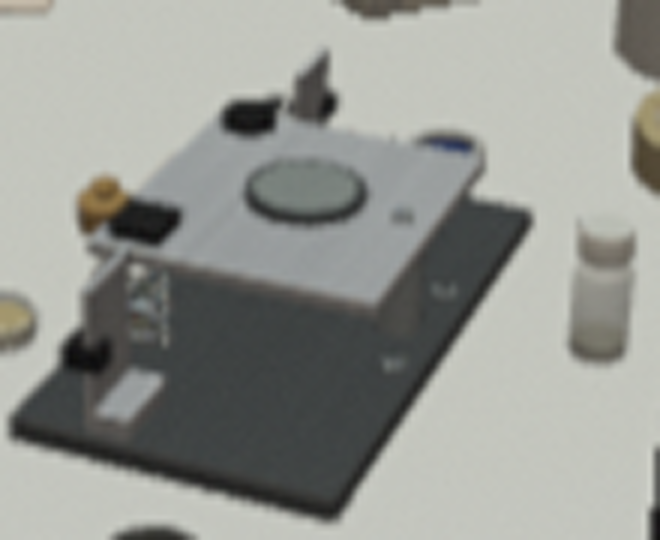

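```bash
cat > h.py <<'E'
import numpy as np, cv2
from bench import *
def proj(cm,P):
    P=np.atleast_2d(P); R=np.array(cm["attitude"]); c=(P-cm["eye"])@R
    K=cm["K"]; return np.c_[K[0,2]+K[0,0]*c[:,0]/-c[:,2], K[1,2]-K[1,1]*c[:,1]/-c[:,2]]
def wristcm(s):
    m=camera_model("wrist"); H=m["hand_eye"]; R=s["tcp_rot"]
    return dict(K=m["K"],eye=s["tool_pos"]+R@H[:3,3],attitude=R@H[:3,:3])
E
python3 - <<'E'
from h import *
from scipy.optimize import least_squares
sc=camera_model("scene");sd=camera_model("side")
zs=lambda x,y:(215+(x+.5)/6-.5,150+(y+.5)/6-.5)
zd=lambda x,y:(225+(x+.5)/6-.5,165+(y+.5)/6-.5)
# mount pts: (name, cam, pixel)
obs=[("fl",sc,zs(68,210)),("fr",sc,zs(408,540)),("br",sc,zs(674,404)),
("fr",sd,zd(15,422)),("br",sd,zd(335,507)),("bl",sd,zd(530,213)),
("rp",sc,zs(203,158)),("rp",sd,zd(250,114)),("sp",sc,zs(357,293)),("sp",sd,zd(147,220)),("mi",sc,zs(375,182)),("mi",sd,zd(306,188))]
def pts(p):
    x,y,a,px,py=p; c,s=np.cos(a),np.sin(a)
    L=dict(fl=(-.065,.118,.012),fr=(-.065,-.118,.012),br=(.065,-.118,.012),bl=(.065,.118,.012),rp=(px,py,.068),sp=(px,-py,.068),mi=(p[5],0,.065))
    return {k:np.array([x+c*v[0]-s*v[1],y+s*v[0]+c*v[1],v[2]]) for k,v in L.items()}
def res(p):
    P=pts(p); return np.concatenate([proj(cm,P[k])[0]-np.array(z) for k,cm,z in obs])
r=least_squares(res,[.5,-.3,.0,-.045,.051,0],loss="soft_l1"); print(r.x,r.fun.reshape(-1,2).round(1))
for k,v in pts(r.x).items():print(k,v.round(4))
E
```

```text
Traceback (most recent call last):
ValueError: too many values to unpack (expected 5)
```

```bash
cat > fit.py <<'E'
from h import *
from scipy.optimize import least_squares
sc=camera_model("scene");sd=camera_model("side")
zs=lambda x,y:(215+(x+.5)/6-.5,150+(y+.5)/6-.5)
zd=lambda x,y:(225+(x+.5)/6-.5,165+(y+.5)/6-.5)
obs=[("fl",sc,zs(68,210)),("fr",sc,zs(408,540)),("br",sc,zs(674,404)),
("fr",sd,zd(15,422)),("br",sd,zd(335,507)),("bl",sd,zd(530,213)),
("rp",sc,zs(203,158)),("rp",sd,zd(250,114)),("sp",sc,zs(357,293)),("sp",sd,zd(147,220)),("mi",sc,zs(375,182)),("mi",sd,zd(306,188))]
def pts(p):
    x,y,a,px,py,m=p; c,s=np.cos(a),np.sin(a)
    L=dict(fl=(-.065,.118,.012),fr=(-.065,-.118,.012),br=(.065,-.118,.012),bl=(.065,.118,.012),rp=(px,py,.068),sp=(px,-py,.068),mi=(m,0,.065))
    return {k:np.array([x+c*v[0]-s*v[1],y+s*v[0]+c*v[1],v[2]]) for k,v in L.items()}
def res(p):
    P=pts(p); return np.concatenate([proj(cm,P[k])[0]-np.array(z) for k,cm,z in obs])
r=least_squares(res,[.5,-.3,.0,-.045,.051,0],loss="soft_l1"); print(r.x.round(4),r.fun.reshape(-1,2).round(1))
for k,v in pts(r.x).items():print(k,v.round(4))
E
python3 fit.py
```

```text
[ 0.5682 -0.0047 -0.4423 -0.0397  0.0496  0.0059] [[-1.  -1.7]
 [ 0.8 -0.4]
 [ 1.9 -0.6]
 [-2.4 -0.8]
 [-0.3 -0.7]
 [ 0.4 -0.8]
 [ 0.7 -0.8]
 [-0.7 -0.6]
 [ 0.6 -0.7]
 [-0.9 -0.9]
 [ 0.6  0.3]
 [-0.3  0.1]]
fl [0.5599 0.1297 0.012 ]
fr [ 0.4589 -0.0836  0.012 ]
br [ 0.5764 -0.1392  0.012 ]
bl [0.6774 0.0741 0.012 ]
rp [0.5535 0.0571 0.068 ]
sp [ 0.5111 -0.0325  0.068 ]
mi [ 0.5735 -0.0073  0.065 ]
```

```bash
cat >> h.py <<'E'
from scipy.spatial.transform import Rotation as Ro
YAW=-.4423; M0=np.array([.5682,-.0047,0.])
XM=np.array([np.cos(YAW),np.sin(YAW),0]);YM=np.array([-np.sin(YAW),np.cos(YAW),0]);UP=np.array([0,0,1.])
def loc(l): return M0+l[0]*XM+l[1]*YM+l[2]*UP
def orient(deg,xm=XM):
    t=np.radians(deg);s,c=np.sin(t),np.cos(t); y=s*xm-c*UP; z=-c*xm-s*UP
    return np.c_[np.cross(y,z),y,z]
def inc(p,R,s=None):
    s=s or state(); R0=s["tcp_rot"]
    d=R0.T@(np.array(p)-s["tool_pos"])/.15; w=Ro.from_matrix(R0.T@R).as_rotvec()/np.radians(60)
    return np.r_[d,w].round(3)
E
python3 - <<'E'
from h import *
R=orient(30);print(R.round(2), loc((-.12,0,.12)))
print(inc(loc((-.12,0,.12)),R))
s=state()
# waypoints straight down keep tool orientation
print(inc([.28,-.50,.28],s["tcp_rot"]))
h=Ro.from_matrix(s["tcp_rot"].T@R).as_rotvec();print(np.degrees(h))
E
```

```text
[[ 0.43  0.45 -0.78]
 [ 0.9  -0.21  0.37]
 [ 0.   -0.87 -0.5 ]] [0.45974765 0.04666231 0.12      ]
[-3.362  0.507  3.045 -0.222 -2.268 -0.608]
[-0.136 -0.564  0.97   0.     0.     0.   ]
[ -13.32300578 -136.10997214  -36.5053353 ]
```

play_rows(increments="-0.14 -0.56 0.95 0 -0.9 0 1;-0.14 -0.56 0.95 0 -0.9 0 1;-0.14 -0.56 0.95 0 -0.9 0 1;-0.14 -0.56 0.95 0 -0.9 0 1;-0.14 -0.56 0.95 0 -0.9 0 1;-0.14 -0.56 0.95 0 -0.9 0 1;-0.14 -0.56 0.95 0 -0.9 0 1;-0.14 -0.56 0.95 0 -0.9 0 1")

```text
time_s: 0.95
tool_pos: [0.2771, -0.5003, 0.2797]
tcp_rot: [[0.931, -0.0, 0.366], [-0.366, 0.001, 0.931], [-0.001, -1.0, 0.0]]
ft_force: [-0.9, 0.6, 0.3]
gripper_width: 0.331
```

Run:
```python
from h import *
s=state();print(s["joint_positions"].round(2),s["tool_pos"])
print(inc([.40,-.36,.26],s["tcp_rot"]))
print(inc([.42,-.25,.26],orient(30)))
```

```text
[-1.09  0.28  1.42 -0.    1.45 -0.71] [ 0.27705743 -0.50026812  0.27973947]
[0.421 0.132 1.17  0.    0.    0.   ]
[ 0.277  0.132  1.901 -0.402 -1.4   -0.375]
```

play_rows(increments="0.4 0.13 1 0 -0.8 0 1;0.4 0.13 1 0 -0.8 0 1;0.4 0.13 1 0 -0.8 0 1;0.4 0.13 1 0 -0.8 0 1;0.4 0.13 1 0 -0.8 0 1;0.4 0.13 1 0 -0.8 0 1;0.4 0.13 1 0 -0.8 0 1;0.4 0.13 1 0 -0.8 0 1")

```text
time_s: 1.75
tool_pos: [0.3876, -0.3828, 0.2604]
tcp_rot: [[0.896, -0.0, -0.444], [0.444, 0.0, 0.896], [-0.0, -1.0, 0.0]]
ft_force: [0.1, -0.7, -0.5]
gripper_width: 0.009
```

Run:
```python
from h import *
s=state();print(s["joint_positions"].round(2),s["tool_pos"])
print(inc([.42,-.2,.24],orient(15)))
print(inc([.45,0,.24],orient(30)))
```

```text
[-0.8   0.24  1.52  0.    1.39 -1.26] [ 0.38763907 -0.38282493  0.26041591]
[ 0.735  0.136  0.996 -0.241 -0.634 -0.083]
[ 1.507  0.136  2.101 -0.481 -0.623 -0.167]
```

play_rows(increments="0.73 0.13 0.98 -0.24 -0.63 -0.08 1;0.73 0.13 0.98 -0.24 -0.63 -0.08 1;0.73 0.13 0.98 -0.24 -0.63 -0.08 1;0.73 0.13 0.98 -0.24 -0.63 -0.08 1;0.73 0.13 0.98 -0.24 -0.63 -0.08 1;0.73 0.13 0.98 -0.24 -0.63 -0.08 1;0.73 0.13 0.98 -0.24 -0.63 -0.08 1;0.73 0.13 0.98 -0.24 -0.63 -0.08 1")

```text
time_s: 2.55
tool_pos: [0.4205, -0.2034, 0.2413]
tcp_rot: [[0.433, 0.231, -0.871], [0.901, -0.113, 0.418], [-0.002, -0.966, -0.257]]
ft_force: [-0.3, 0.3, -0.7]
gripper_width: 0.005
```

Run:
```python
from h import *
s=state();print(s["joint_positions"].round(2),s["tool_pos"])
print(inc([.44,-.08,.2],orient(25)))
print(inc(loc((-.12,0,.12)),orient(30)))
```

```text
[-0.48 -0.02  1.9   0.01  1.01 -1.61] [ 0.42052215 -0.20340636  0.24134456]
[ 0.798  0.203  0.302 -0.168 -0.004 -0.004]
[ 1.618  0.653  0.677 -0.251 -0.004 -0.004]
```

play_rows(increments="0.8 0.2 0.3 -0.16 0 0 1;0.8 0.2 0.3 -0.16 0 0 1;0.8 0.2 0.3 -0.16 0 0 1;0.8 0.2 0.3 -0.16 0 0 1;0.8 0.2 0.3 -0.16 0 0 1")

```text
time_s: 3.05
tool_pos: [0.4401, -0.0787, 0.2003]
tcp_rot: [[0.429, 0.373, -0.822], [0.903, -0.18, 0.39], [-0.003, -0.91, -0.415]]
ft_force: [0.1, -1.2, 0.2]
gripper_width: 0.003
```

Run:
```python
from h import *
s=state();print(s["joint_positions"].round(2),s["tool_pos"])
print(inc(loc((-.12,0,.12)),orient(30)))
cv2.imwrite("pics/w1.png",camera("wrist")[:,:,::-1])
```

```text
[-0.09 -0.09  2.12 -0.23  0.72 -1.07] [ 0.44008412 -0.07873292  0.20027558]
[ 0.813  0.385  0.44  -0.092 -0.    -0.003]
```

View pics/w1.png

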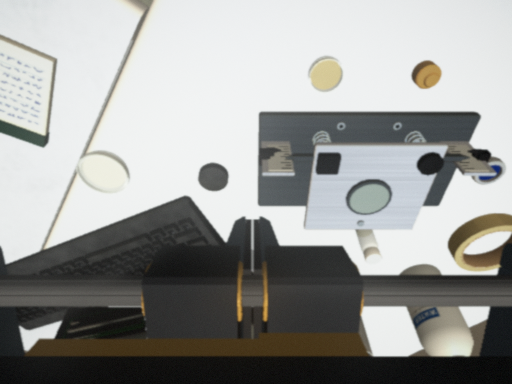

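play_rows(increments="0.81 0.38 0.44 -0.09 0 0 1;0.81 0.38 0.44 -0.09 0 0 1;0.81 0.38 0.44 -0.09 0 0 1;0.81 0.38 0.44 -0.09 0 0 1;0.81 0.38 0.44 -0.09 0 0 1")

```text
time_s: 3.6
tool_pos: [0.4594, 0.049, 0.1186]
tcp_rot: [[0.427, 0.448, -0.786], [0.904, -0.215, 0.369], [-0.004, -0.868, -0.496]]
ft_force: [0.5, -0.4, -0.0]
gripper_width: 0.003
```

```bash
cat > snap.py <<'E'
import sys
from h import *
n=sys.argv[1]; s=state(); im=camera("wrist")[:,:,::-1]
np.savez(f"{n}.npz",pos=s["tool_pos"],rot=s["tcp_rot"],im=im)
print(s["time_s"],s["joint_positions"].round(2),s["tool_pos"].round(4),s["ft_force"].round(1))
cv2.imwrite(f"pics/{n}.png",cv2.rotate(im,cv2.ROTATE_180))
if len(sys.argv)>2:
    x0,x1,y0,y1=map(int,sys.argv[2:6]); f=float(sys.argv[6])
    cv2.imwrite(f"pics/{n}z.png",cv2.rotate(cv2.resize(im[y0:y1,x0:x1],None,fx=f,fy=f,interpolation=cv2.INTER_CUBIC),cv2.ROTATE_180))
E
python3 snap.py w2
```

```text
3.6 [ 0.36  0.07  2.26 -0.74  0.56 -0.19] [0.4594 0.049  0.1186] [ 0.5 -0.4 -0. ]
```

View pics/w2.png

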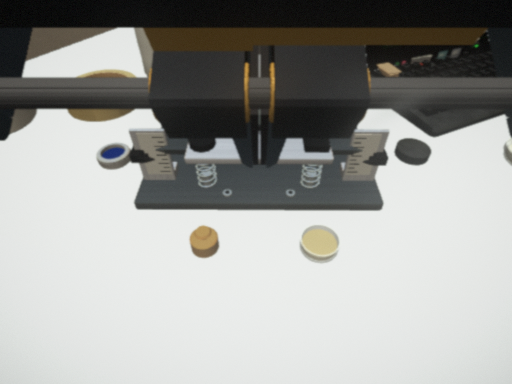

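Run:
```python
import cv2,numpy as np
im=cv2.imread("pics/w2.png")
a=im[118:190,120:215];b=im[118:190,325:400]
f=lambda a:cv2.resize(a,None,fx=8,fy=8,interpolation=cv2.INTER_CUBIC)
cv2.imwrite("pics/w2L.png",f(a));cv2.imwrite("pics/w2R.png",f(b))
```

```text
(no output)
```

View pics/w2L.png

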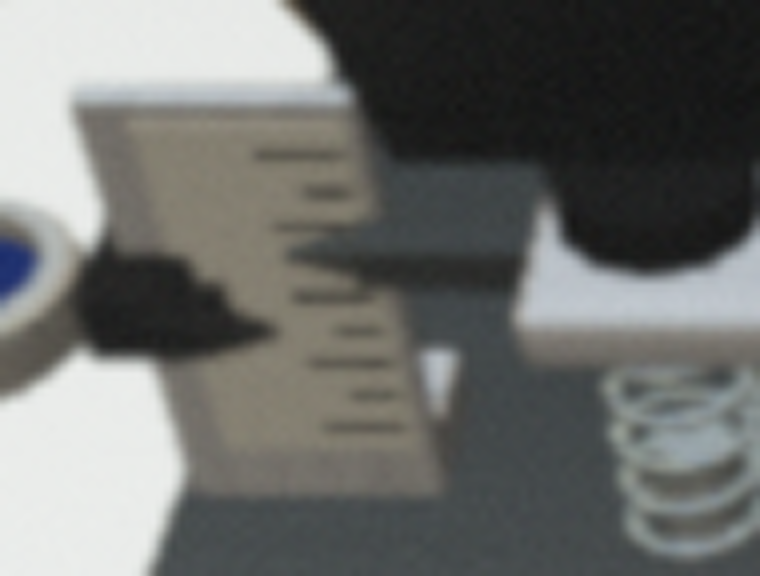

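View pics/w2R.png

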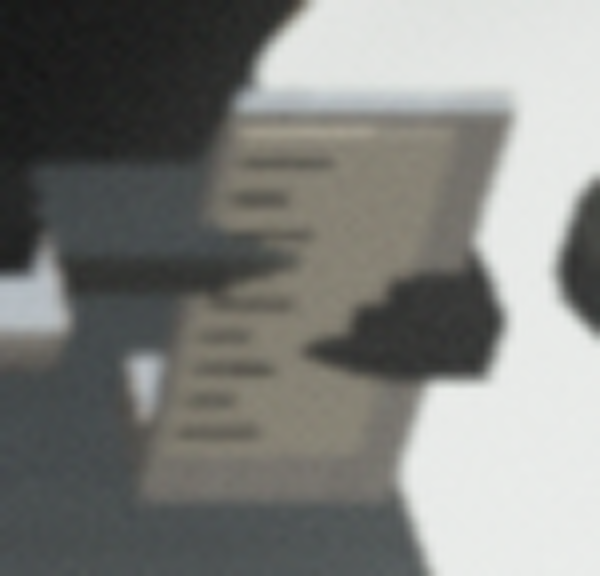

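```bash
cat >> h.py <<'E'
def ray(cm,u,v):
    K=cm["K"]; d=np.array([(u-K[0,2])/K[0,0],-(v-K[1,2])/K[1,1],-1.]); return cm["eye"],np.array(cm["attitude"])@d
def cmz(n):
    z=np.load(n+".npz"); return wristcm(dict(tool_pos=z["pos"],tcp_rot=z["rot"]))
def onz(cm,u,v,z): e,d=ray(cm,u,v); return e+d*(z-e[2])/d[2]
def onplane(cm,u,v,p,n=XM): e,d=ray(cm,u,v); return e+d*((p-e)@n)/(d@n)
def tl(p): return np.array([(p-M0)@XM,(p-M0)@YM,p[2]])
E
python3 - <<'E'
from h import *
cm=cmz("w2")
U=lambda x0,y0,x,y,f=8:(511-(x0+(x+.5)/f-.5),383-(y0+(y+.5)/f-.5))
for n,x0,p,m,sc,sb in [("round",120,(287,254),(275,331),[(75,108),(352,108)],[(190,495),(440,495)]),("square",325,(300,260),(303,350),[(236,113),(512,113)],[(140,500),(395,485)])]:
    P=onz(cm,*U(x0,118,*p),.056); m=onplane(cm,*U(x0,118,*m),P)
    print(n,tl(P)*1e3,tl(m)*1e3)
    for q in sc: print(" top",tl(onz(cm,*U(x0,118,*q),.071))*1e3)
    for q in sb: print(" bot",tl(onz(cm,*U(x0,118,*q),.012))*1e3)
r=lambda x,y:(511-x,383-y)
for x,y,z in [(135,206,.0),(382,207,.0)]: print(tl(onz(cm,*r(x,y),z))*1e3)
E
```

```text
round [-42.69459675  92.32831301  56.        ] [-42.69459675  96.00214939  44.93083662]
 top [-36.36550255 113.62584123  71.        ]
 top [-36.18903746  83.54333853  71.        ]
 bot [-34.85720462 115.26172753  12.        ]
 bot [-34.71783588  84.22212821  12.        ]
square [-42.79930173 -91.28210127  56.        ] [-42.79930173 -94.42804881  42.99507846]
 top [-36.15323537 -82.50236072  71.        ]
 top [ -35.97689378 -112.67097113   71.        ]
 bot [-34.88109343 -82.53859222  12.        ]
 bot [ -31.98770202 -115.00958228   12.        ]
[-59.66305654 120.06931513   0.        ]
[ -60.04328716 -118.9395571     0.        ]
```

Run:
```python
from h import *
m=camera_model("wrist");H=m["hand_eye"];K=m["K"]
def pj(p):
    c=H[:3,:3].T@(np.array(p)-H[:3,3]); return (K[0,2]+K[0,0]*c[0]/-c[2],K[1,2]-K[1,1]*c[1]/-c[2])
for x in (-.0455,0.0455,-.013,0.013,0):
  for z in (-.016,.016): print(x,z,np.round(pj((x,.022,z))))
im=cv2.imread("pics/w1.png")[190:350,130:380];cv2.imwrite("pics/tipz.png",cv2.resize(im,None,fx=3,fy=3,interpolation=cv2.INTER_CUBIC))
im=cv2.imread("pics/wrist0.png")[190:350,40:460]
im=cv2.convertScaleAbs(im,alpha=3);cv2.imwrite("pics/tipo.png",cv2.resize(im,None,fx=1.9,fy=1.9,interpolation=cv2.INTER_CUBIC))
```

```text
-0.0455 -0.016 [186. 244.]
-0.0455 0.016 [184. 199.]
0.0455 -0.016 [322. 244.]
0.0455 0.016 [325. 199.]
-0.013 -0.016 [235. 244.]
-0.013 0.016 [234. 199.]
0.013 -0.016 [273. 244.]
0.013 0.016 [274. 199.]
0 -0.016 [254. 244.]
0 0.016 [254. 199.]
```

View pics/tipz.png

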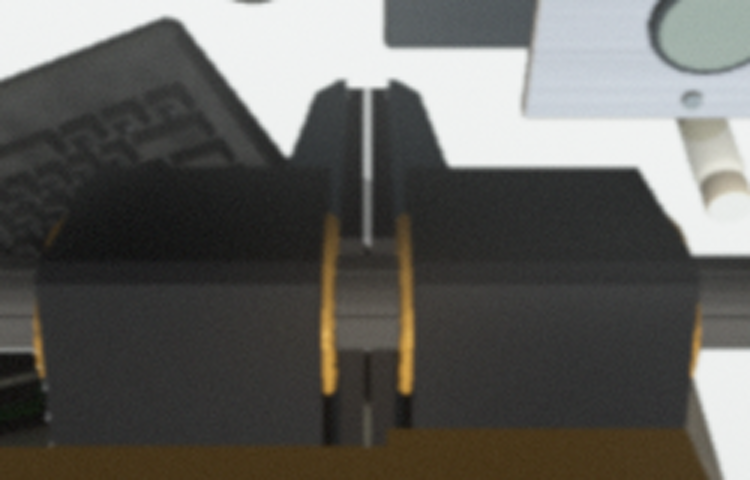

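View pics/tipo.png

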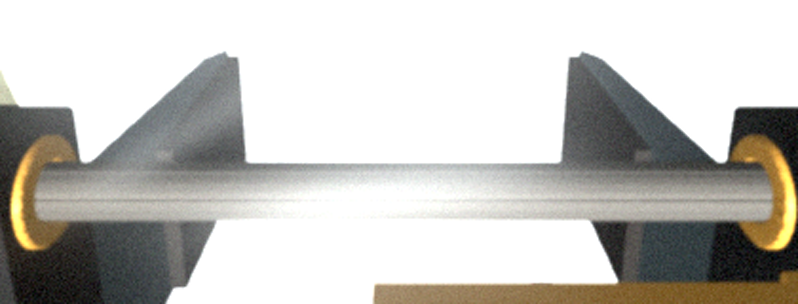

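Run:
```python
from h import *
s=state()
for n in ("side","scene"):
    cm=camera_model(n); im=camera(n)[:,:,::-1].copy(); cv2.imwrite(f"pics/{n}1.png",im)
    P=[s["tool_pos"]+s["tcp_rot"]@np.array(q) for q in [(0,0,0),(0,.022,0),(0,.022,.016),(0,.022,-.016)]]
    uv=proj(cm,np.array(P));print(n,uv.round(1))
    x,y=uv[1].astype(int); x0,y0=max(x-50,0),max(y-50,0)
    c=cv2.resize(im[y0:y0+90,x0:x0+100],None,fx=7,fy=6.6667,interpolation=cv2.INTER_CUBIC)
    for (u,v),col in zip(uv,[(0,0,255),(0,255,0),(255,0,0),(255,0,255)]): cv2.circle(c,(int((u-x0+.5)*7),int((v-y0+.5)*6.667)),4,col,-1)
    cv2.imwrite(f"pics/{n}1z.png",c)
```

```text
side [[226.2 165.7]
 [230.5 173.8]
 [225.6 175.8]
 [235.6 171.7]]
scene [[230.4 179.9]
 [235.  185.3]
 [229.6 190.5]
 [240.4 180.2]]
```

View pics/side1z.png

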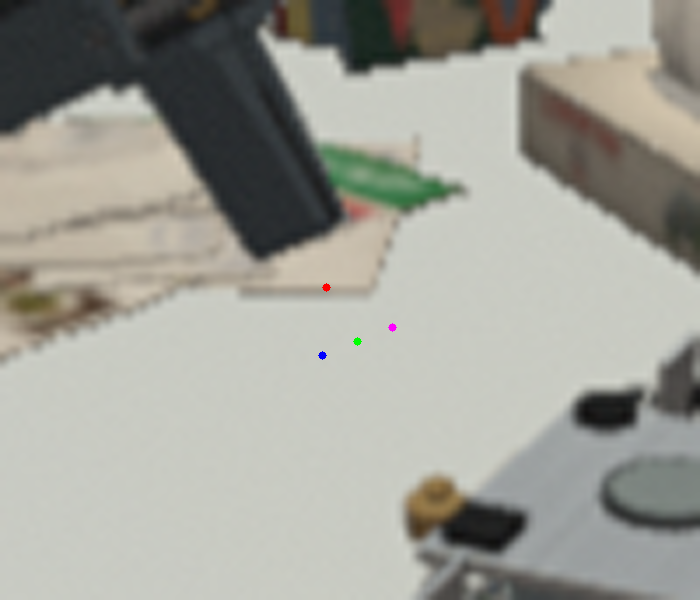

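View pics/scene1z.png

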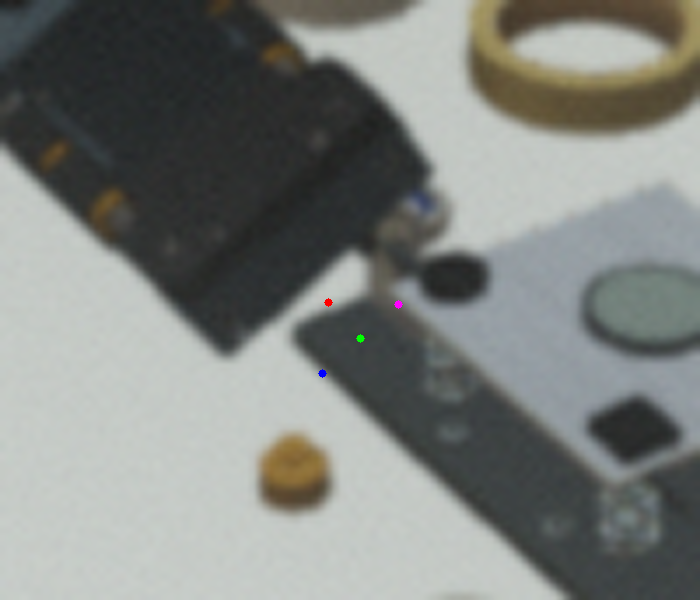

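```bash
sed -i 's/^M0=.*//; s/; M0=np.array(\[.5682,-.0047,0.\])//' h.py; sed -i '/^XM=/a M0=np.array([.5682,-.0047,0.])+.005*XM' h.py
cat >> h.py <<'E'
EDGE=np.array([0,-.0195,.016])
def tcp_for(l,deg=30): return loc(l)-orient(deg)@EDGE
E
python3 - <<'E'
from h import *
s=state();print(M0,loc((-.045,.05,.068)), tl(s["tool_pos"]+s["tcp_rot"]@EDGE))
for l in [(-.045,.05,.11),(-.045,.05,.083)]:
    print(tcp_for(l),inc(tcp_for(l),orient(30)))
E
```

```text
[ 0.57271885 -0.0068401   0.        ] [0.55345018 0.05760925 0.068     ] [-0.14840184 -0.00141784  0.12992423]
[0.57478493 0.04750525 0.1011125 ] [ 0.347  0.457 -0.531 -0.001 -0.002 -0.005]
[0.57478493 0.04750525 0.0741125 ] [ 0.348  0.613 -0.441 -0.001 -0.002 -0.005]
```

play_rows(increments="0.18 0.1 -0.4 0 0 0 1;0.35 0.46 -0.53 0 0 -0.005 1;0.35 0.46 -0.53 0 0 -0.005 1;0.35 0.46 -0.53 0 0 -0.005 1;0.35 0.46 -0.53 0 0 -0.005 1;0.35 0.46 -0.53 0 0 -0.005 1")

```text
time_s: 4.35
tool_pos: [0.5735, 0.0478, 0.1012]
tcp_rot: [[0.43, 0.451, -0.782], [0.903, -0.213, 0.373], [0.002, -0.867, -0.499]]
ft_force: [-0.7, 0.4, -0.0]
gripper_width: 0.004
```

```bash
python3 snap.py w3
python3 - <<'E'
from h import *
s=state();print(tl(s["tool_pos"]+s["tcp_rot"]@EDGE))
for n in ("side","scene"):
    cm=camera_model(n); im=camera(n)[:,:,::-1].copy()
    P=[s["tool_pos"]+s["tcp_rot"]@EDGE,loc((-.045,.05,.068)),loc((-.045,-.05,.068))]
    uv=proj(cm,np.array(P));print(n,uv.round(1))
    x,y=uv[0].astype(int); x0,y0=max(x-50,0),max(y-50,0)
    c=cv2.resize(im[y0:y0+90,x0:x0+100],None,fx=7,fy=6.6667,interpolation=cv2.INTER_CUBIC)
    for (u,v),col in zip(uv,[(0,0,255),(0,255,0),(255,0,0),(255,0,255)]): cv2.circle(c,(int((u-x0+.5)*7),int((v-y0+.5)*6.667)),4,col,-1)
    cv2.imwrite(f"pics/{n}2z.png",c)
E
```

```text
4.35 [ 0.26  0.25  2.08 -0.72  0.51 -0.28] [0.5735 0.0478 0.1012] [-0.7  0.4 -0. ]
[-0.04649937  0.05017882  0.11017989]
side [[265.1 167. ]
 [265.5 182.9]
 [248.  200.4]]
scene [[248.3 160.2]
 [248.9 175. ]
 [274.7 197.9]]
```

View pics/w3.png

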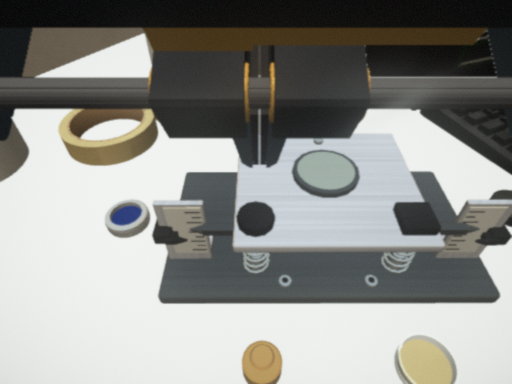

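View pics/side2z.png

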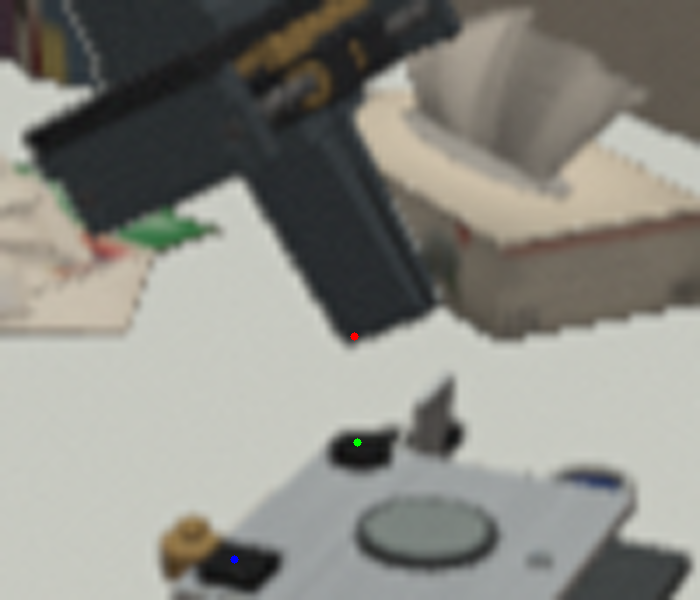

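View pics/scene2z.png

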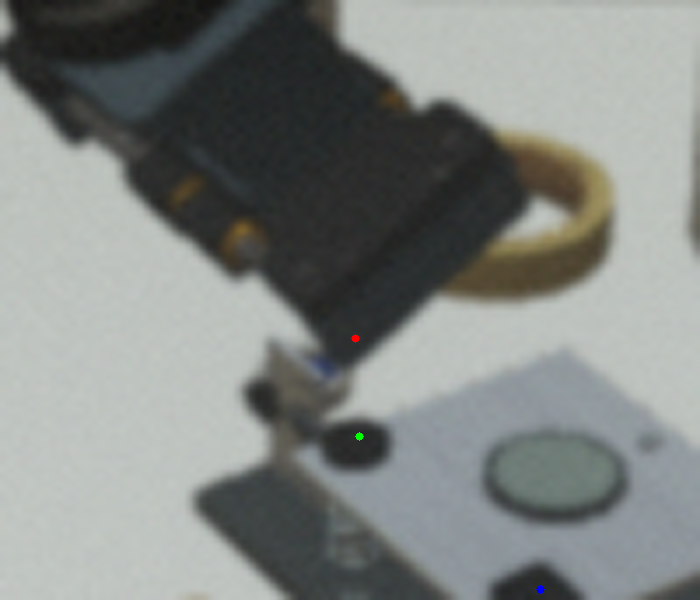

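Run:
```python
from h import *
cm=cmz("w3")
for p in [(256,216),(416,216)]: print(tl(onz(cm,511-p[0],383-p[1],.068)))
s=state()
R=orient(30)
for z in (.075,.070,.066,.062): print(z,inc(tcp_for((-.045,.05,z)),s["tcp_rot"]))
im=cv2.imread("pics/w3.png");f=lambda a:cv2.resize(a,None,fx=6,fy=6,interpolation=cv2.INTER_CUBIC)
cv2.imwrite("pics/w3z.png",np.hstack([f(im[190:270,145:215]),f(im[190:270,435:490])]))
```

```text
[-0.04716237  0.05031759  0.068     ]
[-0.04759392 -0.04743159  0.068     ]
0.075 [-0.007  0.208  0.108  0.     0.     0.   ]
0.07 [-0.007  0.237  0.124  0.     0.     0.   ]
0.066 [-0.007  0.26   0.138  0.     0.     0.   ]
0.062 [-0.007  0.283  0.151  0.     0.     0.   ]
```

View pics/w3z.png

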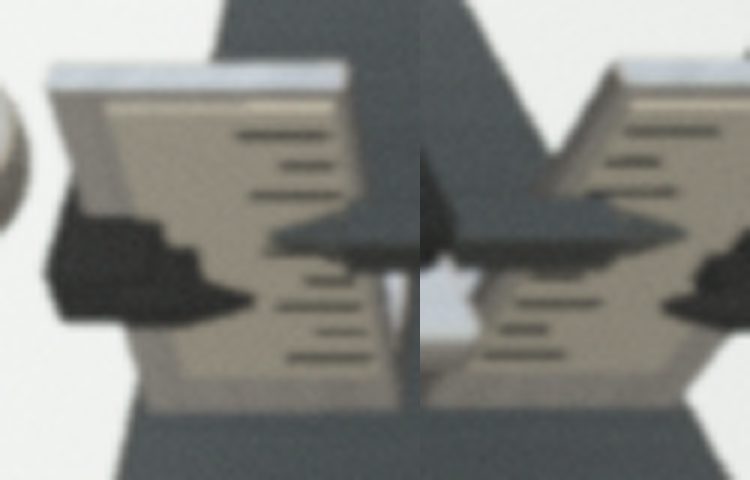

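Run:
```python
from h import *
cm=cmz("w3")
U=lambda x0,y0,x,y,f=6:(511-(x0+(x+.5)/f-.5),383-(y0+(y+.5)/f-.5))
for n,x0,p,m in [("round",145,(270,240),(253,299)),("square",435,(265,233),(243,306))]:
    P=onz(cm,*U(x0,190,*p),.056); m=onplane(cm,*U(x0,190,*m),P); print(n,tl(P)*1e3,tl(m)*1e3)
```

```text
round [-47.92398762  92.55634765  56.        ] [-47.92398762  95.8821285   45.79823954]
square [-47.76770566 -91.07414461  56.        ] [-47.76770566 -94.3472228   43.27394762]
```

play_rows(increments="0 0.12 0.06 0 0 0 1;0 0.21 0.108 0 0 0 1;-0.005 0.237 0.124 0 0 0 1;-0.005 0.255 0.132 0 0 0 1;-0.005 0.272 0.142 0 0 0 1;-0.005 0.272 0.142 0 0 0 1")

```text
time_s: 5.1
tool_pos: [0.5761, 0.0482, 0.055]
tcp_rot: [[0.427, 0.453, -0.783], [0.904, -0.211, 0.371], [0.003, -0.866, -0.499]]
ft_force: [-2.8, 2.5, 4.7]
gripper_width: 0.002
```

```bash
python3 snap.py w4
python3 - <<'E'
from h import *
s=state();print(tl(s["tool_pos"]+s["tcp_rot"]@EDGE),s["ft_force"])
im=cv2.imread("pics/w4.png");f=lambda a:cv2.resize(a,None,fx=5,fy=5,interpolation=cv2.INTER_CUBIC)
cv2.imwrite("pics/w4z.png",f(im[150:270,110:260]))
E
```

```text
5.1 [ 0.26  0.33  2.13 -0.91  0.42 -0.07] [0.5761 0.0482 0.055 ] [-2.8  2.5  4.7]
[-0.04406607  0.05123376  0.06400188] [-3.56502398  2.86456333  4.75108199]
```

View pics/w4z.png

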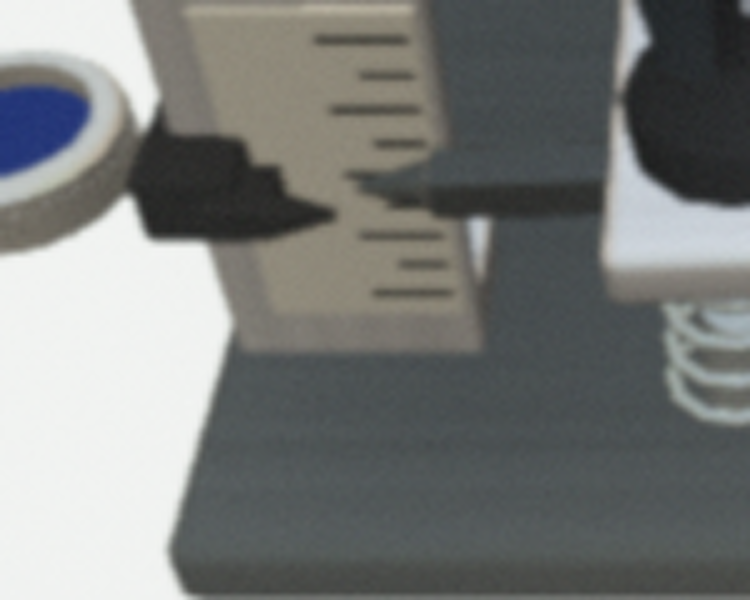

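View pics/w4.png

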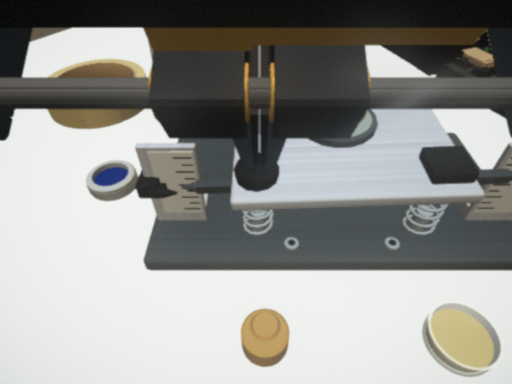

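play_rows(increments="0 0.001 0.012 0 0 0 1;0 0.006 0.014 0 0 0 1;0 0.012 0.016 0 0 0 1;0 0.012 0.016 0 0 0 1")

```text
time_s: 5.55
tool_pos: [0.5755, 0.0486, 0.0521]
tcp_rot: [[0.427, 0.453, -0.783], [0.904, -0.211, 0.371], [0.003, -0.866, -0.5]]
ft_force: [-0.0, 0.5, 5.1]
gripper_width: 0.004
```

```bash
cat > look.py <<'E'
import sys
from h import *
n=sys.argv[1];x0,x1,y0,y1=map(int,sys.argv[2:6])
s=state();print(s["time_s"],tl(s["tool_pos"]+s["tcp_rot"]@EDGE).round(5),s["ft_force"].round(1),"local f",(s["ft_force"]@XM).round(1),(s["ft_force"]@YM).round(1))
im=camera("wrist")[:,:,::-1]; np.savez(f"{n}.npz",pos=s["tool_pos"],rot=s["tcp_rot"],im=im)
r=cv2.rotate(im,cv2.ROTATE_180);cv2.imwrite(f"pics/{n}.png",r)
cv2.imwrite(f"pics/{n}z.png",cv2.resize(r[y0:y1,x0:x1],None,fx=8,fy=8,interpolation=cv2.INTER_CUBIC))
E
python3 look.py w5 130 225 145 215
```

```text
5.55 [-0.04483  0.05121  0.06103] [-0.   0.5  5.1] local f -0.2 0.4
```

View pics/w5z.png

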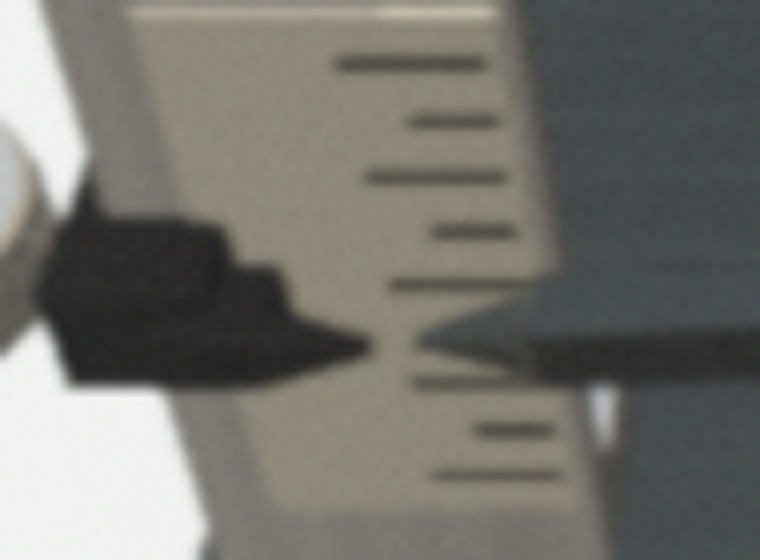

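play_rows(increments="0 0.001 0.001 0 0 0 1;0 0.001 0.001 0 0 0 1;0 0.001 0.001 0 0 0 1;0 0.001 0.001 0 0 0 1;0 0.001 0.001 0 0 0 1;0 0.001 0.001 0 0 0 1;0 0.001 0.001 0 0 0 1;0 0.001 0.001 0 0 0 1;0 0.001 0.001 0 0 0 1;0 0.001 0.001 0 0 0 1;0 0.001 0.001 0 0 0 1;0 0.001 0.001 0 0 0 1")

```text
time_s: 6.8
tool_pos: [0.5755, 0.0486, 0.052]
tcp_rot: [[0.427, 0.453, -0.783], [0.904, -0.211, 0.371], [0.003, -0.866, -0.5]]
ft_force: [-1.1, 0.6, 5.0]
gripper_width: 0.007
```

```bash
python3 look.py w6 130 225 145 215
python3 - <<'E'
from h import *
U=lambda x0,y0,x,y,f=8:(511-(x0+(x+.5)/f-.5),383-(y0+(y+.5)/f-.5))
cm=cmz("w5")
m=onplane(cm,*U(130,145,372,347),loc((-.048,.096,.045)));p=onplane(cm,*U(130,145,415,340),m);print(tl(m),tl(p))
s=state(); print(inc(tcp_for((-.046,.05,.11)),orient(30)))
for n in ("side",):
    cv2.imwrite("pics/side3.png",cv2.resize(camera(n)[150:255,215:335,::-1],None,fx=6,fy=6,interpolation=cv2.INTER_CUBIC))
E
```

```text
6.8 [-0.04482  0.05123  0.0609 ] [-1.1  0.6  5. ] local f -1.3 0.1
[-0.048       0.09576297  0.04528903] [-0.048       0.0926818   0.04595443]
[-0.008 -0.288 -0.157 -0.    -0.001  0.003]
```

View pics/w6z.png

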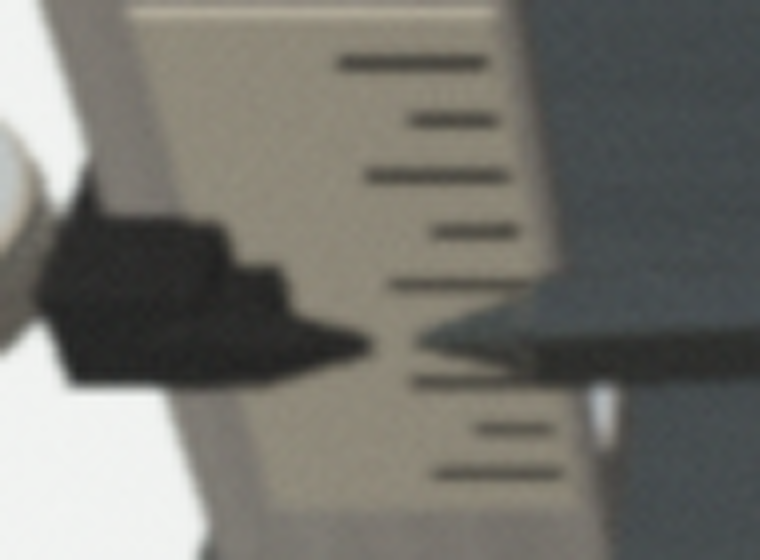

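View pics/side3.png

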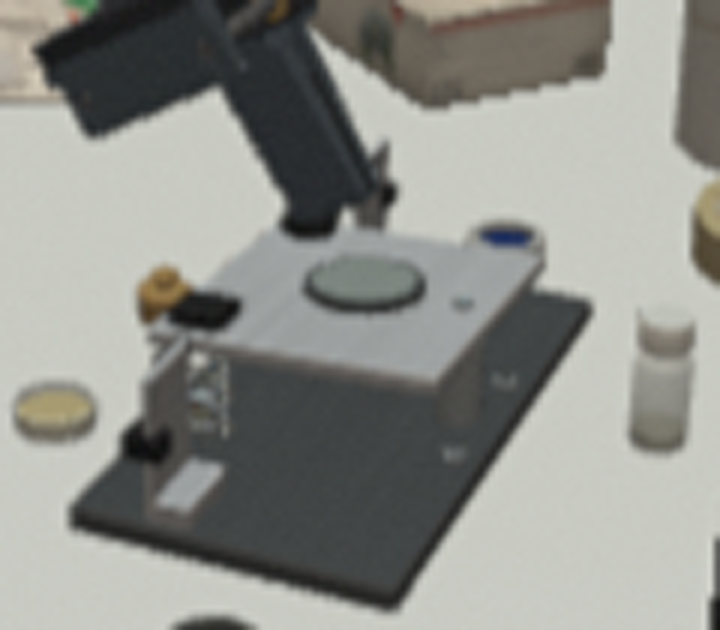

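play_rows(increments="0 0.003 0.002 0 0 0 1;0 0.003 0.002 0 0 0 1;0 0.003 0.002 0 0 0 1;0 0.003 0.002 0 0 0 1;0 0.003 0.002 0 0 0 1;0 0.003 0.002 0 0 0 1;0 0.003 0.002 0 0 0 1;0 0.003 0.002 0 0 0 1;0 0.003 0.002 0 0 0 1;0 -0.06 -0.032 0 0 0 1;0 -0.28 -0.16 0 0 0 1;0 -0.28 -0.16 0 0 0 1;0 -0.28 -0.16 0 0 0 1;0 -0.28 -0.16 0 0 0 1")

```text
time_s: 8.3
tool_pos: [0.5734, 0.048, 0.0983]
tcp_rot: [[0.428, 0.449, -0.784], [0.904, -0.213, 0.371], [0.0, -0.868, -0.497]]
ft_force: [0.3, -0.0, 0.4]
gripper_width: 0.005
```

```bash
python3 look.py w7 140 230 185 270
python3 - <<'E'
from h import *
print(inc(tcp_for((-.0465,-.049,.11)),orient(30)))
E
```

```text
8.3 [-0.04646  0.04984  0.10725] [ 0.3 -0.   0.4] local f 0.3 0.1
[-0.659 -0.017 -0.01  -0.004  0.    -0.   ]
```

View pics/w7.png

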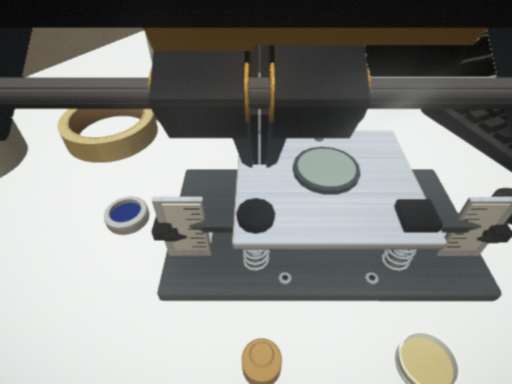

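play_rows(increments="-0.66 -0.017 -0.01 0 0 0 1;-0.66 -0.017 -0.01 0 0 0 1;-0.66 -0.017 -0.01 0 0 0 1;-0.66 -0.017 -0.01 0 0 0 1;-0.66 -0.017 -0.01 0 0 0 1")

```text
time_s: 8.85
tool_pos: [0.5328, -0.0404, 0.1021]
tcp_rot: [[0.427, 0.451, -0.784], [0.904, -0.211, 0.371], [0.002, -0.867, -0.498]]
ft_force: [-0.3, -0.4, -0.1]
gripper_width: 0.007
```

```bash
python3 look.py w8 295 390 190 265
python3 - <<'E'
from h import *
s=state()
for z in (.075,.070,.066,.062): print(z,inc(tcp_for((-.0465,-.049,z)),orient(30)))
E
```

```text
8.85 [-0.04532 -0.0475   0.11106] [-0.3 -0.4 -0.1] local f -0.1 -0.5
0.075 [-0.013  0.205  0.127 -0.002  0.001  0.003]
0.07 [-0.013  0.234  0.143 -0.002  0.001  0.003]
0.066 [-0.014  0.257  0.157 -0.002  0.001  0.003]
0.062 [-0.014  0.28   0.17  -0.002  0.001  0.003]
```

View pics/w8.png

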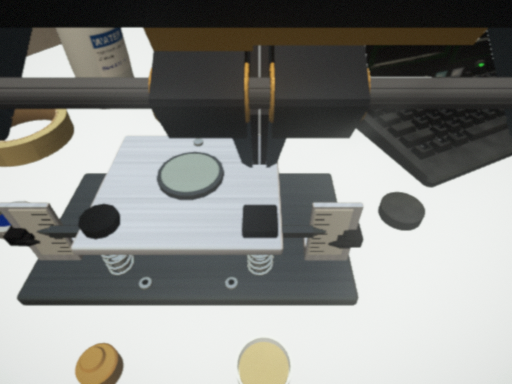

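View pics/w8z.png

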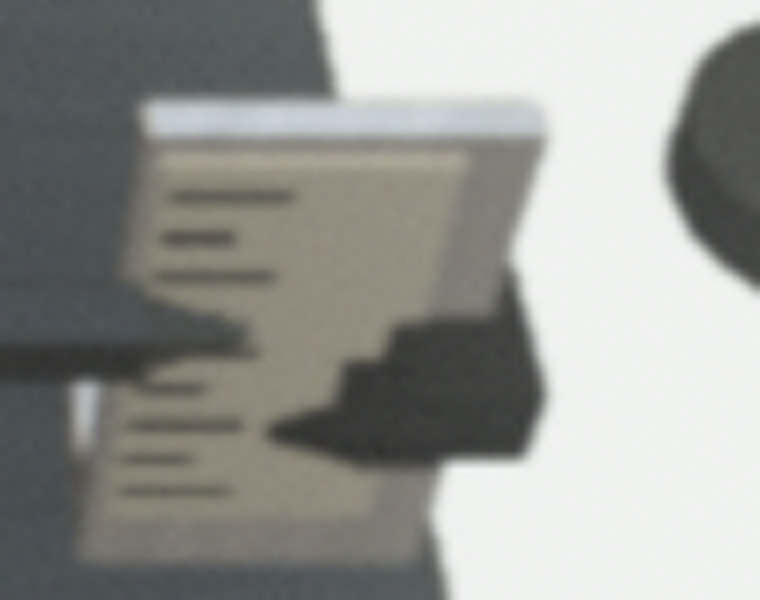

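play_rows(increments="-0.008 0.12 0.075 0 0 0.003 1;-0.008 0.205 0.127 0 0 0.003 1;-0.008 0.234 0.145 0 0 0.003 1;-0.008 0.253 0.16 0 0 0.003 1;-0.008 0.27 0.17 0 0 0.003 1;-0.008 0.27 0.17 0 0 0.003 1")

```text
time_s: 9.5
tool_pos: [0.5301, -0.0405, 0.0543]
tcp_rot: [[0.428, 0.45, -0.784], [0.904, -0.214, 0.37], [-0.002, -0.867, -0.498]]
ft_force: [-3.1, 0.4, 4.7]
gripper_width: 0.007
```

```bash
python3 look.py w9 295 390 140 215
```

```text
9.5 [-0.04769 -0.04863  0.06327] [-3.1  0.4  4.7] local f -3.0 -0.9
```

View pics/w9z.png

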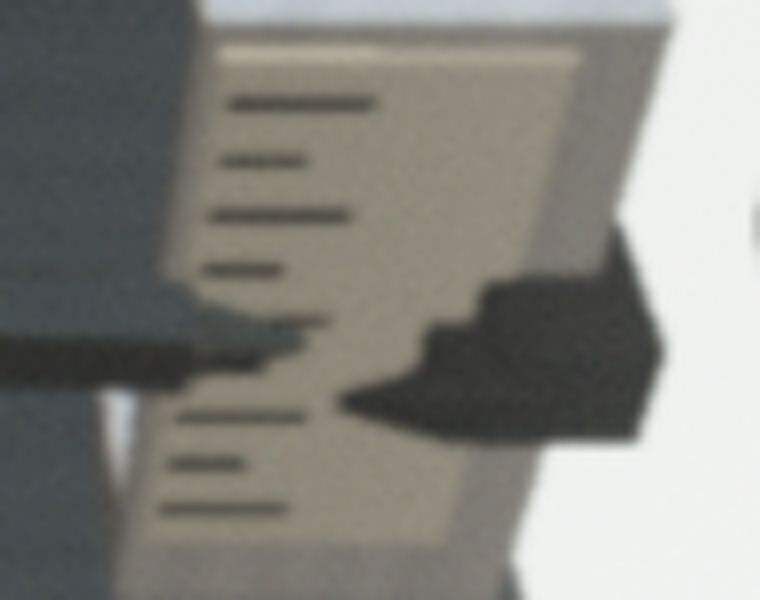

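play_rows(increments="0 0.003 0.01 0 0 0 1;0 0.012 0.015 0 0 0 1;0 0.019 0.019 0 0 0 1;0 0.019 0.019 0 0 0 1")

```text
time_s: 9.95
tool_pos: [0.5298, -0.0406, 0.0513]
tcp_rot: [[0.429, 0.452, -0.783], [0.904, -0.214, 0.371], [0.0, -0.866, -0.5]]
ft_force: [-1.9, -0.7, 5.8]
gripper_width: 0.005
```

```bash
python3 look.py w10 295 390 130 205
```

```text
9.95 [-0.04795 -0.04891  0.0602 ] [-1.9 -0.7  5.8] local f -1.4 -1.5
```

View pics/w10z.png

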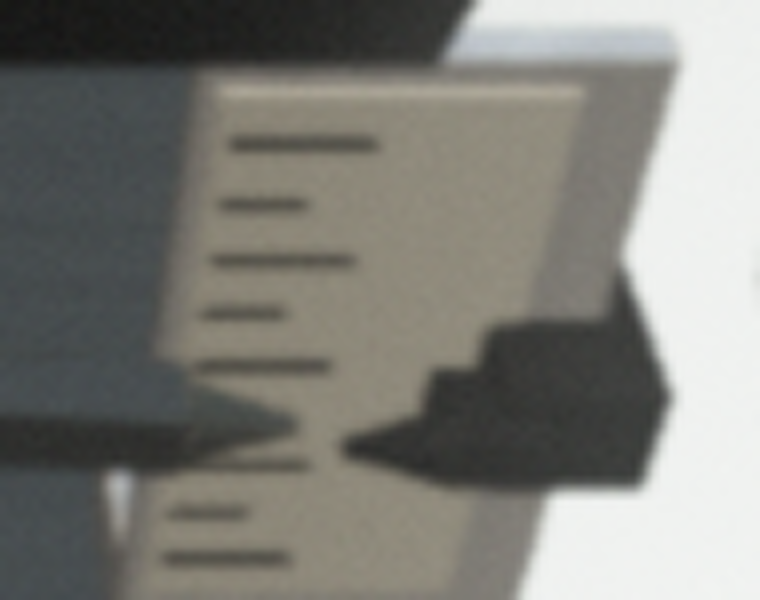

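play_rows(increments="0 0.004 0.004 0 0 0 1;0 0.0065 0.006 0 0 0 1;0 0.0065 0.006 0 0 0 1")

```text
time_s: 10.3
tool_pos: [0.5297, -0.0406, 0.0502]
tcp_rot: [[0.429, 0.452, -0.782], [0.903, -0.214, 0.371], [0.0, -0.866, -0.5]]
ft_force: [-1.8, -0.8, 6.5]
gripper_width: 0.007
```

```bash
python3 look.py w11 295 390 130 205
```

```text
10.3 [-0.04807 -0.04891  0.05907] [-1.8 -0.8  6.5] local f -1.3 -1.5
```

View pics/w11z.png

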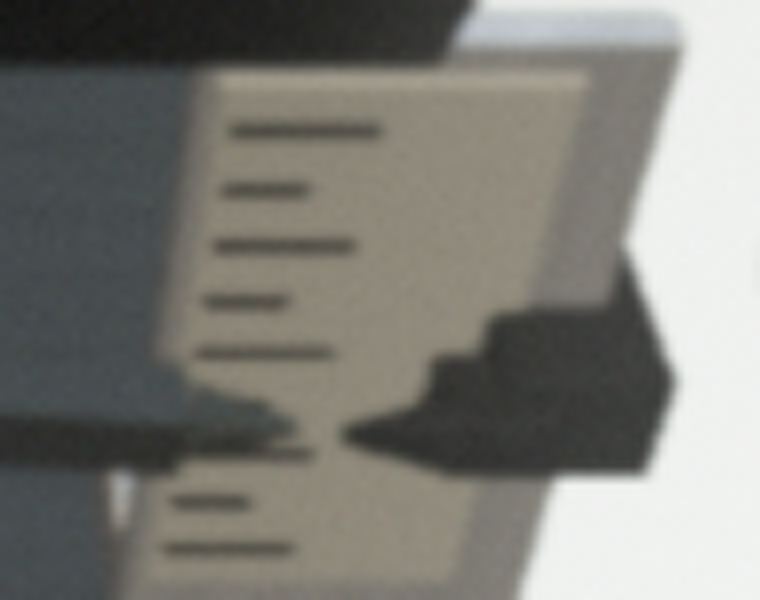

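play_rows(increments="0 0.001 0.001 0 0 0 1;0 0.001 0.001 0 0 0 1;0 0.001 0.001 0 0 0 1;0 0.001 0.001 0 0 0 1;0 0.001 0.001 0 0 0 1;0 0.001 0.001 0 0 0 1;0 0.001 0.001 0 0 0 1;0 0.001 0.001 0 0 0 1;0 0.001 0.001 0 0 0 1;0 0.001 0.001 0 0 0 1;0 0.003 0.002 0 0 0 1;0 0.003 0.002 0 0 0 1;0 0.003 0.002 0 0 0 1;0 0.003 0.002 0 0 0 1;0 0.003 0.002 0 0 0 1;0 0.003 0.002 0 0 0 1;0 0.003 0.002 0 0 0 1;0 0.003 0.002 0 0 0 1;0 0.003 0.002 0 0 0 1;0 0.003 0.002 0 0 0 1")

```text
time_s: 12.35
tool_pos: [0.5296, -0.0406, 0.0497]
tcp_rot: [[0.429, 0.452, -0.782], [0.903, -0.214, 0.371], [0.0, -0.866, -0.5]]
ft_force: [-1.4, 0.1, 6.4]
gripper_width: 0.004
```

```bash
python3 look.py w12 295 390 130 205
```

```text
12.35 [-0.04808 -0.04894  0.05862] [-1.4  0.1  6.4] local f -1.3 -0.5
```

View pics/w12z.png

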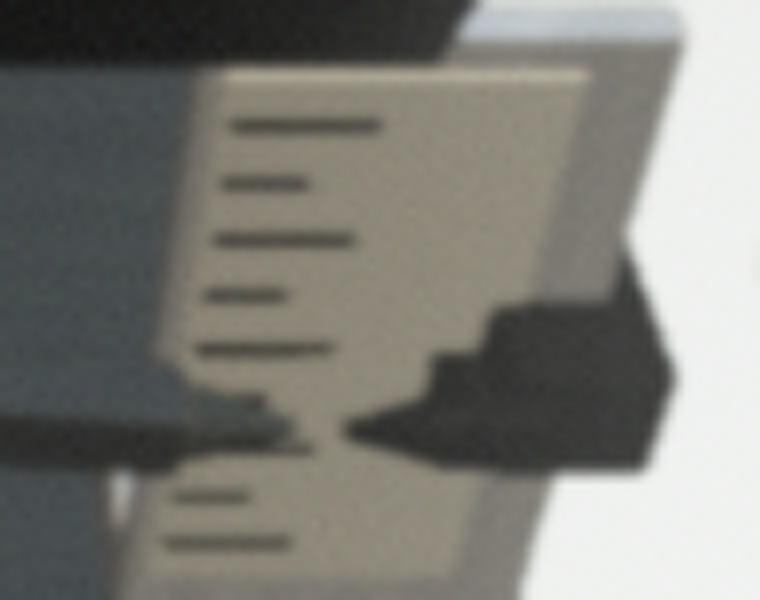

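View pics/w12.png

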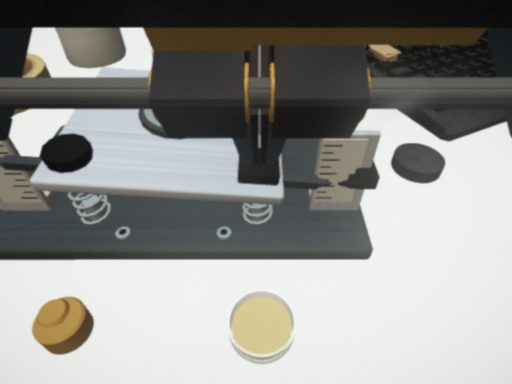

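Pointer and mark tips are level (rows ≈429 and 430 in the zoom). The other corner is still up. Releasing.

play_rows(increments="0 -0.06 -0.035 0 0 0 1;0 -0.28 -0.16 0 0 0 1;0 -0.4 -0.23 0 0 0 1;0 -0.4 -0.23 0 0 0 1;0 -0.4 -0.23 0 0 0 1;0 -0.4 -0.23 0 0 0 1;0 -0.4 -0.23 0 0 0 1;0 -0.4 -0.23 0 0 0 1")

```text
time_s: 13.2
tool_pos: [0.5282, -0.0407, 0.1169]
tcp_rot: [[0.429, 0.448, -0.784], [0.903, -0.215, 0.371], [-0.002, -0.868, -0.497]]
ft_force: [-0.2, -0.5, 0.4]
gripper_width: 0.005
```

```bash
python3 look.py w13 295 390 130 205
python3 - <<'E'
from h import *
cv2.imwrite("pics/side4.png",cv2.resize(camera("side")[150:255,215:335,::-1],None,fx=6,fy=6,interpolation=cv2.INTER_CUBIC))
E
```

```text
13.2 [-0.04934 -0.0496   0.12591] [-0.2 -0.5  0.4] local f 0.1 -0.5
```

View pics/w13.png

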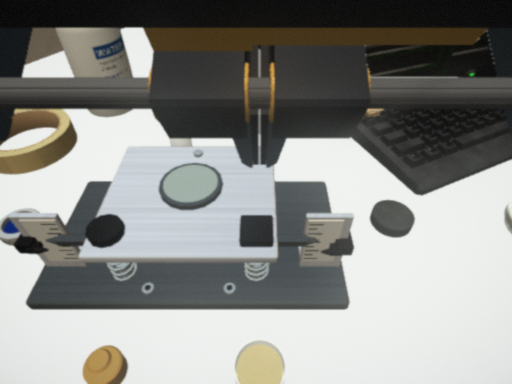

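View pics/side4.png

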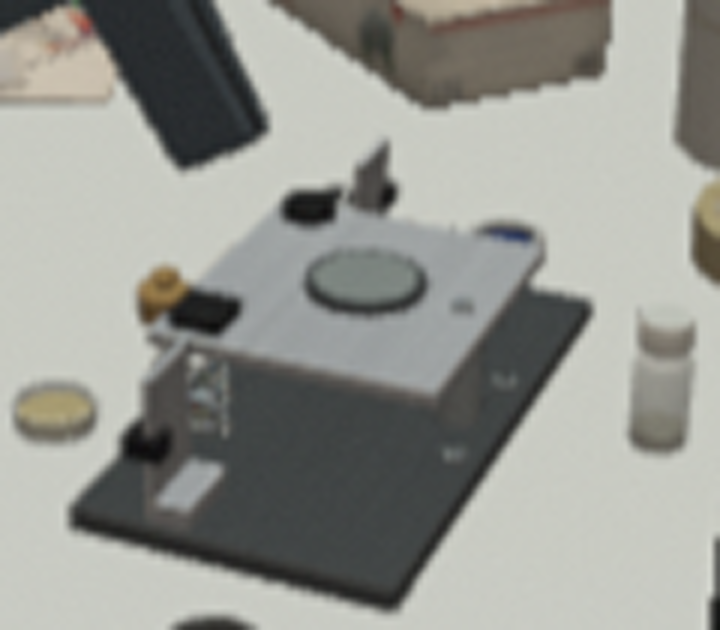

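Both corners are up, the mount and its surroundings are unmoved, and the gripper is clear. Handing in.

```bash
python3 -c "
from bench import *
print(finish_job())"
```

```text
the job is handed in; nothing more can be done
None
```

I pressed both corners to their marks one at a time, held each for more than a second and let them spring back. The job was handed in at about 13 s of the 51 s; the hand-in gives no verdict.

- **Round corner:** I held it for about 2 s. The wrist picture put the pointer about 0.7 mm above the mark. I then pressed about 0.5 mm deeper for the last part of the hold, without a picture. The force was about 5 N.
- **Square corner:** I held it for about 2 s. The pointer started about 0.7 mm above the mark and the two looked level at the end. The force was about 6.5 N.
- **Last check:** the pictures show both corners up and the gripper clear, with no contact force. The mount stands on the same side-camera pixels as while the round corner was pressed, which match the start. I saw no shift in the clips or bystanders; the dish on the right was not in the last pictures.

Two things disagreed:
- **Fingertips:** the cameras showed them about 20 mm behind the reported TCP, not 22 mm ahead as the text says. I worked from the camera value, and contact came where it predicted.
- **Sideways force:** it reached about 4.5 N for a moment on the first press. I eased the tool back and it dropped, and the mount did not visibly move.

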